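# Wipe the drilling plate and load it with bracket blanks from the magazine

## Robot

A 6-joint arm with a two-finger parallel gripper is mounted at the origin on the work surface. World frame = base frame: x ahead of the robot, y to its left, z up, the work surface at z = 0. Lengths are in m, angles in degrees, forces in N, time in s.
With the tool pointing down it reaches from about 0.375 to 0.75 m from the base axis. Payload 9 kg.
Tool frame: the origin (TCP) lies where the fingers leave the gripper's body, on its centre line; the fingertips stand 73 mm ahead of it and the grasp point (between the pads) lies 54 mm ahead of it (robot.tip_reach is the distance from the TCP to the fingertips, in m); z points along the fingers, y is the line along which they close (so a half turn about z gives the same grasp; the last joint's range is limited). The gripper opens to 85 mm and grips with 20 to 120 N. Pads are 22 mm wide; open, the fingers measure 114 mm over their backs; the gripper's body (76 mm by 85 mm) begins 54 mm behind the grasp point. The pads swing forward as they close: fully open they stand 13 mm farther back than shut.
Start: joints at [64.475, 5.964, 5.575, 89.605, 0, 77.527], TCP at [0.135, 0.585, 0.304] pointing down, gripper open.
Joint ranges: [-171.21, 171.21], [-48.23, 106.86], [-62.78, 66.21], [-105.2, 120.99], [-86.42, 89.51], [-180, 180]. Speed limits (degrees/s): [127.2, 127.2, 147.25, 180, 180, 180].

## Interface

Orientations are given as [roll, pitch, yaw] about the fixed x, y, z axes, in that order (R = Rz(yaw) Ry(pitch) Rx(roll)).
In Python, from plant import robot gives the robot as it stands. Calls block until the motion is done:
- robot.move_pose(position, orientation): joint-space move of the TCP to a pose.
- robot.line_to(position, vel=0.15, rotation=None, guard=None): straight line of the TCP; rotation=None keeps the orientation; vel is the mean speed in m/s. With guard (N) it stops when the force on the tool has changed by that much, and returns True; else False.
- robot.goto_joints(angles): joint-space move.
- robot.set_gripper(opening): finger opening in m; the grip force is fixed at half the most; returns when the fingers have stopped.
- robot.pause(seconds).
- robot.ik(position, orientation): joint angles nearest the present ones, or None.
- robot.observe(): the state.
- robot.grab_frame(name): name is "scene" or "top" or "wrist"; returns the picture (384x512x3 uint8, blue, green, red); there is no depth.
- robot.get_calibration(name): a dict with "vertical_fov" (degrees; the focal length in pixels is half the picture's height over the tangent of half this angle, whatever the lens; pixels are square), "cx", "cy" (the principal point, pixels), "k1" (the pictures are not rectified: a ray, as slopes to the right and down, at radius r is drawn at 1 + k1 r^2 times it, then the intrinsics apply), "rvec" (rotation vector, rad) and "tvec" (3), from world to camera coordinates, as OpenCV has them. Camera axes: x right, y down, z forward; pixel columns grow to the right and rows downward; lengths in m; the calibration is good to about 2 mm. A picture is of the moment at which its call begins: read the wrist's pose just before it. get_calibration takes no time and is no camera call; for the wrist camera it gives the pose at the moment of the call.
A pose or a line that the arm cannot do raises robot.IKError and nothing moves.
- robot.job_done(): hands the job in; it is judged then, once.
The state is a dict: "time": time; "q": joint angles; "qvel": joint speeds; "joint_torque": joint torques, N m; "tool_pos": TCP position; "tcp_rot": TCP orientation; "ft_force": force on the tool from outside, world axes, zero at the start; "torque": the same for the moment, N m; "gripper_width": finger opening in m; "gripper_force": force on a finger pad.
Only numpy, scipy, OpenCV 4.12 (cv2) and the standard library are available. Lean on these libraries where they do the work, as an engineer would, in place of code of your own. Each camera call takes 0.05 s, during which the arm holds its last target. There are 200 camera calls.

## Task

Using the scraper block, wipe all the loose metal offcuts off the steel plate into the chip pan at its end (they are sharp, so never touch them with the fingers), and stand the scraper back in the middle of its rubber mat. Only once the plate is clean, draw the blanks one after another out of the bottom of the magazine: its slide pushes the lowest one part of the way out. Lay every blank flat on the steel plate, lengthwise along it and square to it, wholly on the plate and none on top of another, leave the slide drawn back home, and do not knock the other things on the bench about.

Things in the scene. Friction and masses are not known exactly. Their poses are not given: they have to be found in the camera images.
- plate: fixed dark steel plate; origin on the bench under its centre. Top 25 mm above the bench, clear area own x +-100, y +-140 mm. Fences along both long sides (x +-100 to +-108) rise 8 mm above the top and go on along the pan; +y end open. At the -y end the plate drops without a lip into the chip pan: y -140 to -238, floor 4 mm above the bench, end wall 30 mm high
- magazine: fixed grey block, green walls round a stack of blanks (2 mm play); origin on the bench under the stack's centre. Floor 40 mm above the bench; outside own x +-33, y +-65 mm; wall tops at 98 mm, open top. Blanks leave along own -y: that end wall starts 16 mm above the floor, so only the lowest passes; its end is free below and at the sides. The others then drop by themselves
- slide (a joint): travel of the magazine's slide, m: 0 = home (towards the magazine's +y), 0.05 = fully forward (-y): its blade has pushed the lowest blank 50 mm, its front end then about 40 mm out of the wall. Stays where left, friction 1.5 N plus the blanks'. While forward it keeps the next blank from dropping fully
- slide_grip (a point): grip point on the axis of the slide's upright round handle, 94 mm above the bench; handle 18 mm diameter, from 74 to 119 mm above the bench. At home it stands at the magazine's own x = -75, y = +50 mm; moves along the magazine's -y as the slide goes forward
- mat: fixed black rubber mat, 180 (own x) by 130 (own y) by 4 mm; origin under its centre on the bench, top 4 mm above the bench
- scraper: loose wooden scraper block with a steel edge: foot 130 (own x) by 40 (own y) by 26 mm; grip rib on top 80 (own x) by 20 (own y) mm, from 24 to 70 mm above its underside; origin at the centre of the underside; 0.25 kg. Wipes along own y with the broad side of the foot
- blank1: loose aluminium bracket blank, 50 (own x) by 110 (own y) by 12 mm, about 0.18 kg; origin at the centre of its underside. Starts in the magazine's stack; blank4 is not always there (None = absent)
- blank2: loose aluminium bracket blank, 50 (own x) by 110 (own y) by 12 mm, about 0.18 kg; origin at the centre of its underside. Starts in the magazine's stack; blank4 is not always there (None = absent)
- blank3: loose aluminium bracket blank, 50 (own x) by 110 (own y) by 12 mm, about 0.18 kg; origin at the centre of its underside. Starts in the magazine's stack; blank4 is not always there (None = absent)
- blank4: loose aluminium bracket blank, 50 (own x) by 110 (own y) by 12 mm, about 0.18 kg; origin at the centre of its underside. Starts in the magazine's stack; blank4 is not always there (None = absent)
- chip1: loose sharp aluminium offcut, about 28 by 20 by 11 mm, lying on the plate; origin at its underside's centre (None = absent); never touch with the fingers
- chip2: loose sharp aluminium offcut, about 28 by 20 by 11 mm, lying on the plate; origin at its underside's centre (None = absent); never touch with the fingers
- chip3: loose sharp aluminium offcut, about 28 by 20 by 11 mm, lying on the plate; origin at its underside's centre (None = absent); never touch with the fingers
- chip4: loose sharp aluminium offcut, about 28 by 20 by 11 mm, lying on the plate; origin at its underside's centre (None = absent); never touch with the fingers
- chip5: loose sharp aluminium offcut, about 28 by 20 by 11 mm, lying on the plate; origin at its underside's centre (None = absent); never touch with the fingers
- spray: red can 170 mm high, bystander, not to be moved
- jar: glass jar 90 mm high, bystander, not to be moved
- wrench: loose wrench 200 mm long, bystander, not to be moved
- driver: loose screwdriver 200 mm long, bystander, not to be moved

How it is judged:
By the outcome, as a careful person would: the job done as asked, in the order asked, and still so for the second after the job is handed in, with the robot touching nothing.
Of blank4, chip4, chip5 only 1 to 2 are there at a start; the rules pass over those that are not, and their reading is None.
Of chip1, chip2, chip3 only 2 to 3 are there at a start; the rules pass over those that are not, and their reading is None.
At some moment in a run one of scraper may be knocked a few centimetres aside while the robot is not near it.
Once in a run the grip may slacken for a moment while it holds something.
It also fails if it takes over 210 s, if anything falls off the work surface, if the arm or the gripper's body presses on something with over 40 N, if the wrist force passes 120 N, or if a joint passes its speed limit or range.

## Working session

There is one attempt and no reset: what is moved stays moved. The work goes in short steps, each a Python script; the robot and the scene stay as the last script left them, time stands still between calls to the robot, and variables do not carry over. Pictures are saved under pics/ and viewed, at most 14 in all, crops included, and the job is handed in when it is done.

```bash
ls; mkdir -p pics
python3 - <<'E'
from plant import robot
import cv2
for n in("scene","top"):
    im=robot.grab_frame(n); cv2.imwrite(f"pics/{n}0.png",cv2.resize(im,(800,600),interpolation=cv2.INTER_CUBIC)); cv2.imwrite(f"pics/{n}0_raw.png",im)
    print(robot.get_calibration(n))
print(robot.get_calibration("wrist"))
E
```

```text
pics
{'vertical_fov': 57.51543709104822, 'cx': 251.0034865824553, 'cy': 195.57897950642723, 'k1': 0.024688331401606308, 'rvec': array([ 0.99055018,  2.54136643, -0.9260274 ]), 'tvec': array([ 0.48736097, -0.24025598,  1.27762958])}
{'vertical_fov': 56.19829867540854, 'cx': 253.03558163424998, 'cy': 199.485183480431, 'k1': -0.059676888397150976, 'rvec': array([ 2.16521493, -2.12857643,  0.1247827 ]), 'tvec': array([-0.02010718,  0.63039483,  1.15393461])}
{'vertical_fov': 68.75713670502262, 'cx': 256.83775679748976, 'cy': 194.7696597974707, 'k1': -0.01853431406243189, 'rvec': array([-2.29068453, -1.81849385, -0.24051533]), 'tvec': array([-0.59988973, -0.03416194,  0.37860191])}
```

View pics/top0.png

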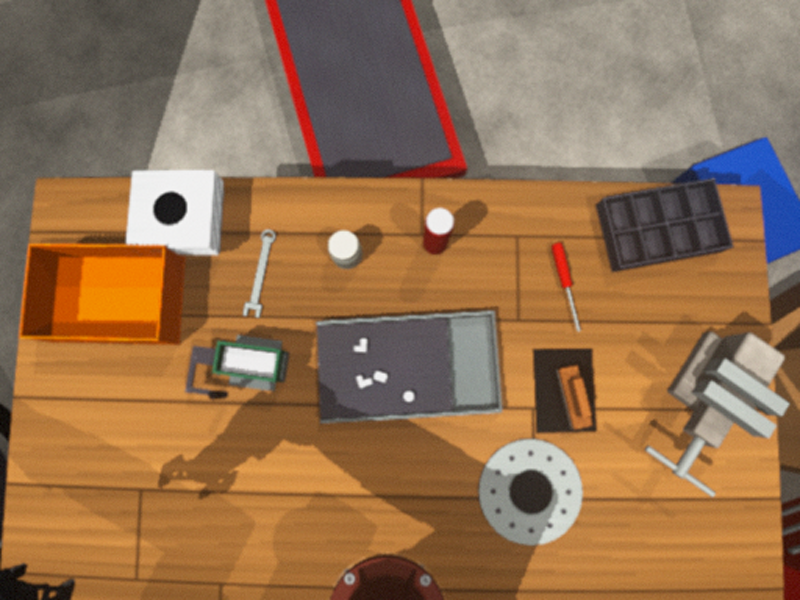

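View pics/scene0.png

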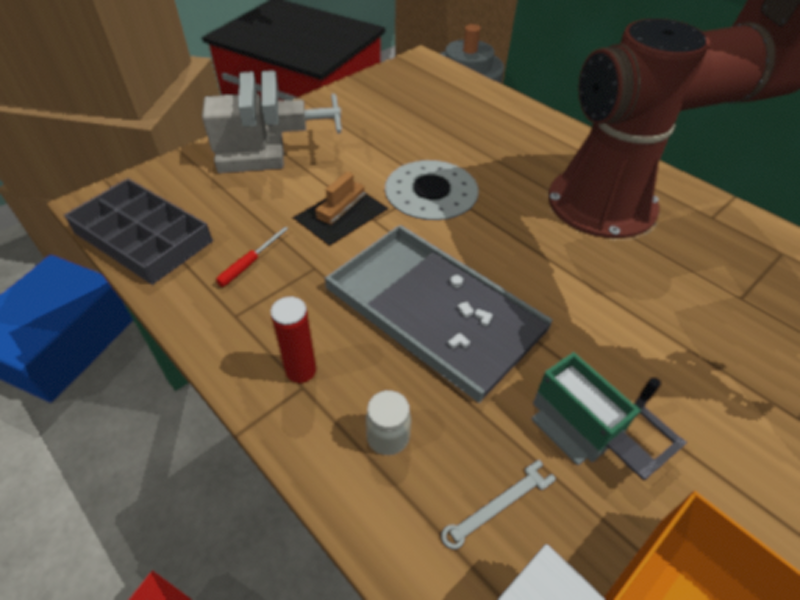

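```bash
cat > h.py <<'E'
from plant import robot
import cv2, numpy as np, json
from scipy.optimize import least_squares
def cal(n):
    c=robot.get_calibration(n); f=192/np.tan(np.radians(c["vertical_fov"]/2))
    return dict(K=np.array([[f,0,c["cx"]],[0,f,c["cy"]],[0,0,1]]),d=np.array([c["k1"],0,0,0]),r=np.array(c["rvec"]),t=np.array(c["tvec"]))
def ray(c,uv):
    uv=cv2.undistortPoints(np.array(uv,float).reshape(-1,1,2),c["K"],c["d"]).reshape(-1,2)
    R=cv2.Rodrigues(c["r"])[0]; return -R.T@c["t"], np.c_[uv,np.ones(len(uv))]@R
def at_z(c,uv,z):
    o,d=ray(c,uv); return o+d*((z-o[2])/d[:,2])[:,None]
def proj(c,P): return cv2.projectPoints(np.array(P,float).reshape(-1,1,3),c["r"],c["t"],c["K"],c["d"])[0].reshape(-1,2)
def tri(obs):  # [(cal,uv),...] -> point, least squares
    A=np.zeros((3,3));b=np.zeros(3)
    for c,uv in obs:
        o,d=ray(c,[uv]); d=d[0]/np.linalg.norm(d[0]); M=np.eye(3)-np.outer(d,d); A+=M;b+=M@o
    return np.linalg.solve(A,b)
def snap(name,fn,s=1.5625):
    c=cal(name); im=robot.grab_frame(name); cv2.imwrite(f"pics/{fn}.png",cv2.resize(im,None,fx=s,fy=s,interpolation=cv2.INTER_CUBIC))
    np.savez(f"pics/{fn}.npz",im=im,**c); return im,c
def load(fn): return dict(np.load(f"pics/{fn}.npz"))
def R2(a): a=np.radians(a); return np.array([[np.cos(a),-np.sin(a)],[np.sin(a),np.cos(a)]])
E
python3 - <<'E'
from h import *
np.set_printoptions(precision=4,suppress=True)
c=cal("top"); s=1.5625
for n,p,z in [("plate corners",[(318,321),(497,311),(500,410),(320,422)],.033),("plate/pan",[(450,317),(452,410)],.025),("chips",[(360,345),(364,381),(380,377),(409,397)],.033),("mat",[(534,349),(592,349),(596,431),(536,432)],.004),("rib",[(570,366),(583,425)],.07),("mag",[(213,340),(287,349),(284,383),(212,378)],.098),("handle",[(217,394)],.119)]:
    print(n,at_z(c,np.array(p)/s,z).tolist())
w=cal("wrist"); R=cv2.Rodrigues(w["r"])[0]; print("cam",-R.T@w["t"],R.T)
o=robot.observe(); print(o["tool_pos"],o["tcp_rot"])
E
```

```text
plate corners [[0.6089233686058831, 0.15625040733723833, 0.03299999999999992], [0.6367394073727464, -0.22676871277881194, 0.03299999999999992], [0.4274465995630792, -0.23228026651736686, 0.03299999999999992], [0.39573979612651805, 0.14473844619703263, 0.03299999999999992]]
plate/pan [[0.623160117753344, -0.12684537358600448, 0.02499999999999991], [0.42555386243386184, -0.1323171246069917, 0.02499999999999991]]
chips [[0.5590354611533535, 0.06475381240364501, 0.03299999999999992], [0.4830869452590584, 0.05435851217142379, 0.03299999999999992], [0.4921079482521594, 0.02074094507244574, 0.03299999999999992], [0.45136058442698745, -0.041115675127452185, 0.03299999999999992]]
mat [[0.5585474408147493, -0.31187098437392624, 0.0040000000000000036], [0.5604130886864187, -0.4390776202796911, 0.0040000000000000036], [0.3843096419754135, -0.44391288038205645, 0.0040000000000000036], [0.38074618835712165, -0.3143828440499634, 0.0040000000000000036]]
rib [[0.5201977651812781, -0.370428551123965, 0.07000000000000006], [0.40096630021960744, -0.3950157471656297, 0.07000000000000006]]
mag [[0.5591316859360547, 0.35958171492485713, 0.09800000000000009], [0.5437401295497507, 0.20703113370693196, 0.09800000000000009], [0.47550022814403753, 0.21029107944637154, 0.09800000000000009], [0.4823105642948503, 0.3572248741487968, 0.09800000000000009]]
handle [[0.451025611789695, 0.33827289927248816, 0.119]]
cam [0.0721 0.5994 0.3739] [[ 0.2269  0.9402  0.2539]
 [ 0.9739 -0.2189 -0.0599]
 [-0.0008  0.2609 -0.9654]]
[0.1354 0.5843 0.3032] [-179.9335   -0.0145  166.9497]
```

Run:
```python
from h import *
for n,p in [("A",(.47,.30,.26)),("B",(.50,.08,.28)),("C",(.46,-.25,.26)),("D",(.46,-.38,.22))]:
    robot.move_pose(p,[180,0,180]); snap("wrist",n)
    print(n,robot.observe()["time"],robot.observe()["q"])
```

```text
A 1.775 [ 1.92007189e+01 -1.70712448e+00 -6.81446295e+00  8.48796362e+01
  1.05990456e-02  1.91367476e+01]
B 2.7167 [-5.60130117e+00 -1.06468948e+01 -1.31218085e+01  8.75377769e+01
  2.23592536e-02 -5.68161266e+00]
C 4.025 [-4.27188174e+01 -7.70711675e+00 -1.25152973e+01  8.51877559e+01
  1.55665948e-02 -4.28182395e+01]
D 4.675 [-5.20208538e+01  5.37137196e+00 -3.74329607e+00  8.08947590e+01
  1.51501367e-02 -5.20799632e+01]
```

View pics/A.png

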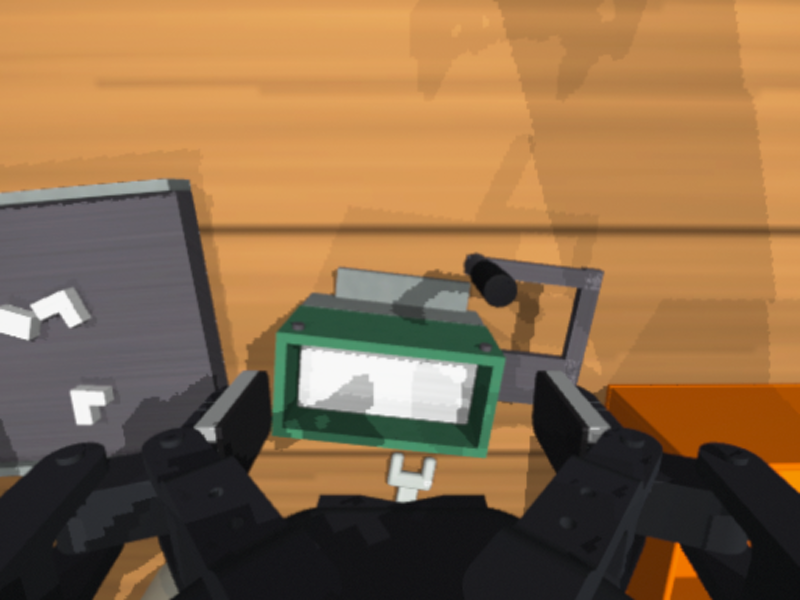

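View pics/B.png

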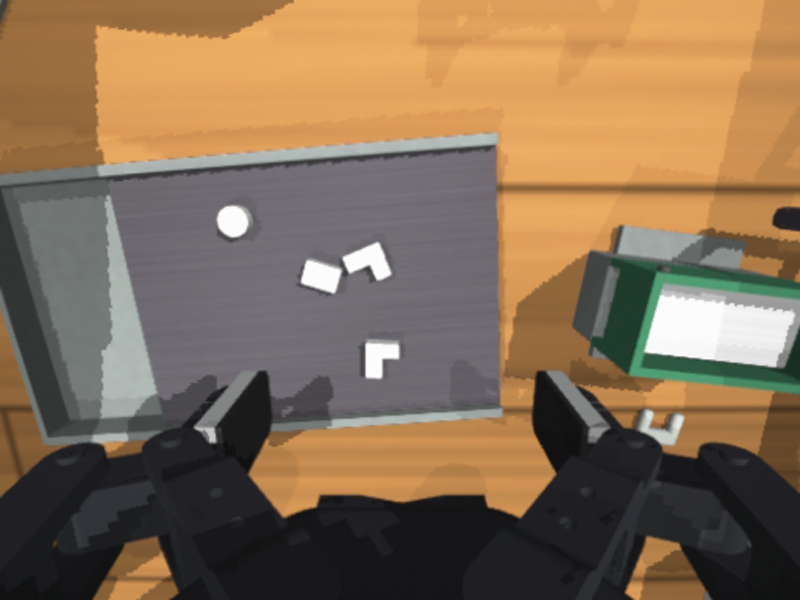

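View pics/C.png

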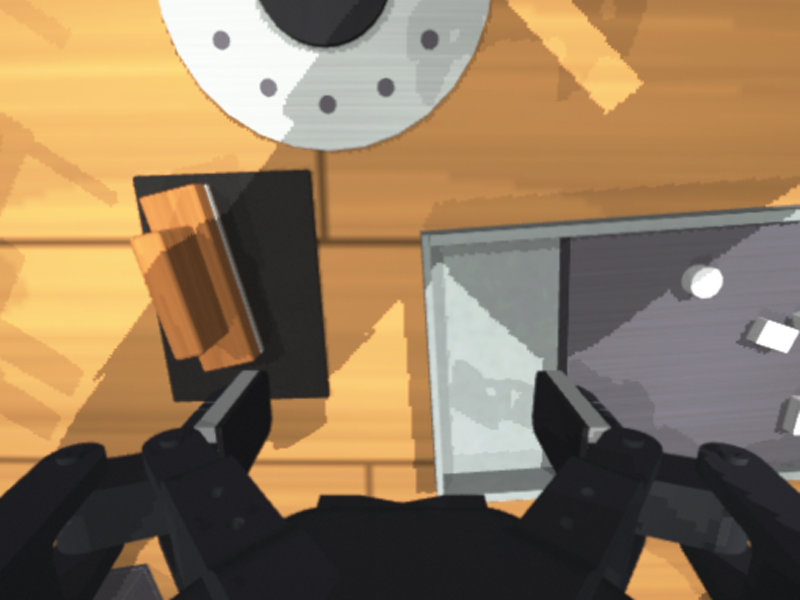

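View pics/D.png

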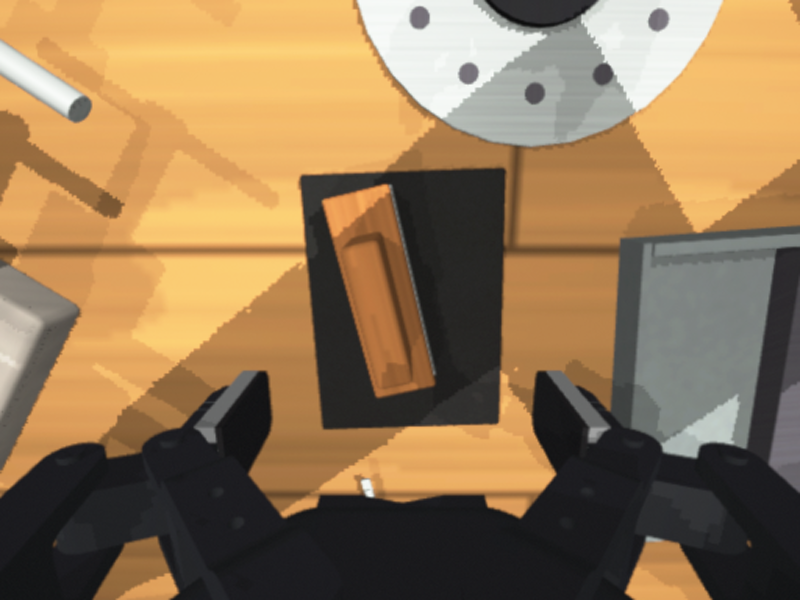

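```bash
cat > fit.py <<'E'
from h import *
np.set_printoptions(precision=4,suppress=True)
s=1.5625
def fit(obs,x0,freez=False):
    # obs: (cal, local xyz, pixel in 800x600)
    def res(p):
        out=[]
        for c,l,uv in obs:
            P=np.r_[p[:2]+R2(p[2])@np.array(l[:2]),l[2]+(p[3] if freez else 0)]
            out.append(proj(c,P)[0]-np.array(uv)/s)
        return np.ravel(out)
    r=least_squares(res,x0+([0] if freez else []),x_scale=[.01,.01,1]+([.01] if freez else []),loss="soft_l1")
    return r.x,res(r.x).reshape(-1,2)
E
python3 - <<'E'
from fit import *
A,B,C,D,=[load(k) for k in"ABCD"]; T=cal("top")
def show(n,r): print(n,r[0]);print(r[1].round(1).tolist())
show("plate",fit([(B,(-.108,.14,.033),(497,133)),(A,(-.108,.14,.033),(189,181)),(B,(.108,.14,.033),(502,414)),(B,(-.1,-.14,.025),(107,184)),(B,(.1,-.14,.025),(160,417)),(B,(-.1,.14,.033),(497,147))],[.52,.01,3],True))
mag=[(A,(-.033,-.065,.098),(275,334)),(A,(-.033,.065,.098),(503,352)),(A,(.033,.065,.098),(487,456)),(A,(.033,-.065,.098),(272,436)),(B,(-.033,-.065,.098),(664,272)),(B,(.033,-.065,.098),(634,377))]
show("mag",fit(mag,[.52,.28,0],True))
m,_=fit(mag,[.52,.28,0])
for z in (.110,.119,.125):
  print("handle top w/ z",z,at_z(A,[np.array((501,291))/s],z)[0])
print("handle pred",m[:2]+R2(m[2])@[-.075,.05])
for z in (.064,.076,.088):
  P=at_z(A,np.array([(299,346),(476,363),(470,422),(298,405)])/s,z); print("stack",z,np.linalg.norm(P[0]-P[1]),np.linalg.norm(P[2]-P[3]),np.linalg.norm(P[0]-P[3]))
print("tri blank",tri([(A,np.array((300,346))/s),(B,np.array((657,285))/s)]))
sc=[]
for c,f,r in((C,[(139,195),(205,184),(262,350)],[(133,238),(172,229),(228,345),(178,358)]),(D,[(323,200),(390,184),(435,386),(378,397)],[(345,240),(383,233),(410,378),(378,388)])):
  sc+=[(c,(a,b,.026),p) for (a,b),p in zip([(-.065,-.02),(-.065,.02),(.065,.02),(.065,-.02)],f)]
  sc+=[(c,(a,b,.070),p) for (a,b),p in zip([(-.04,-.01),(-.04,.01),(.04,.01),(.04,-.01)],r)]
show("scraper",fit(sc,[.46,-.38,10],True))
show("mat",fit([(D,(-.09,-.065,.004),(301,176)),(D,(-.09,.065,.004),(505,168)),(D,(.09,.065,.004),(498,423)),(D,(.09,-.065,.004),(323,430)),(C,(-.09,-.065,.004),(134,177)),(C,(-.09,.065,.004),(311,170)),(C,(.09,.065,.004),(329,396)),(C,(.09,-.065,.004),(174,402))],[.47,-.38,0],True))
E
```

```text
plate [ 0.5171  0.0147  3.6186 -0.0048]
[[0.1, 0.9], [-11.1, -0.6], [-2.0, 0.5], [1.7, -6.1], [3.3, 1.9], [0.1, -0.3]]
mag [ 0.5215  0.2924 -5.3695  0.0042]
[[-0.7, -0.9], [2.9, 0.8], [2.0, -0.0], [0.1, 1.3], [-2.9, -0.3], [-0.5, -0.5]]
handle top w/ z 0.11 [0.4573 0.3526 0.11  ]
handle top w/ z 0.119 [0.4551 0.3505 0.119 ]
handle top w/ z 0.125 [0.4537 0.3491 0.125 ]
handle pred [0.4534 0.3488]
stack 0.064 0.1158085548611738 0.1171012337339007 0.04242098044234737
stack 0.076 0.11060139186581318 0.1118359473158014 0.040513582842479946
stack 0.088 0.10539422887045258 0.10657066089770219 0.03860618524261264
tri blank [0.4953 0.2406 0.0861]
scraper [ 0.4614 -0.3904 12.6932 -0.0029]
[[4.2, 1.2], [-2.9, -0.5], [-2.5, 4.9], [1.4, -1.0], [-3.7, -0.0], [-11.5, 4.0], [1.9, -0.3], [1.5, -0.9], [0.6, -0.6], [0.3, -3.0], [-0.8, -2.2], [-1.3, 3.6], [-1.2, 2.5], [3.0, 0.5], [1.0, -1.2]]
mat [ 0.4766 -0.3755  1.8878 -0.0027]
[[-0.8, -0.2], [0.0, 0.3], [0.2, 0.1], [-0.2, -0.9], [-0.3, 0.0], [0.2, 0.0], [0.7, 0.8], [0.4, -0.3]]
```

Run:
```python
from h import *
def crop(n,x0,y0,w,h): return cv2.resize(load(n)["im"][y0:y0+h,x0:x0+w],(400,300),interpolation=cv2.INTER_CUBIC)
m=np.vstack([np.hstack([crop("C",80,110,100,135//1*1)[:300] if 0 else crop("C",80,108,100,75*2)[:300],crop("D",190,108,100,150)]),np.hstack([crop("B",0,80,120,90),crop("B",300,60,120,90)])])
cv2.imwrite("pics/mont.png",m)
```

```text
(no output)
```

View pics/mont.png

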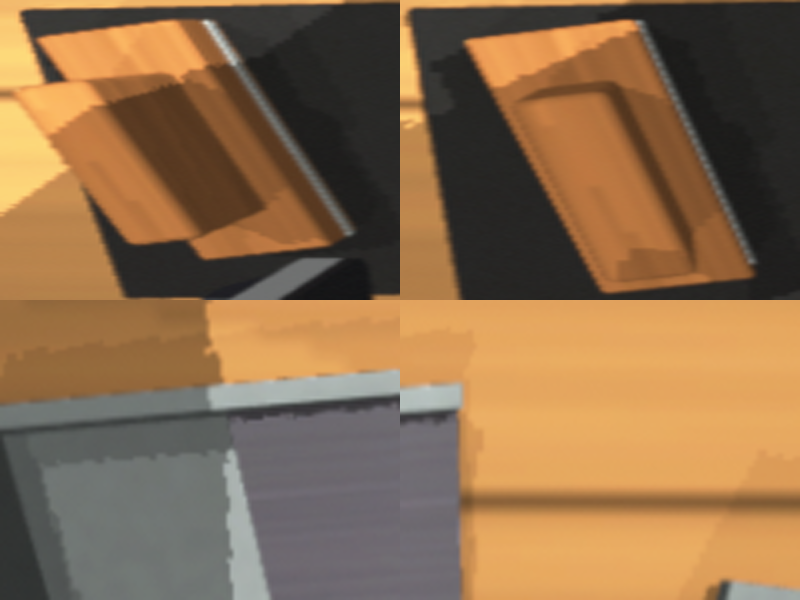

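Run:
```python
from fit import *
A,B,C,D,=[load(k) for k in"ABCD"]; T=cal("top")
def show(n,r): print(n,r[0]);print(r[1].round(1).tolist())
pl=[(B,(-.108,.14,.033),(497,133)),(A,(-.108,.14,.033),(172,181)),(B,(.108,.14,.033),(502,414)),(B,(-.1,-.14,.025),(110,180)),(B,(.1,-.14,.025),(160,417)),(B,(-.1,.14,.033),(497,147)),(B,(-.1,-.14,.033),(107,175))]
show("plate",fit(pl,[.52,.01,3],True)); show("plate",fit(pl,[.52,.01,3]))
sc=[]
for c,f,r in((C,[(90,128),(131,118),(166,227),(131,237)],[(83.75,153),(105,147),(129,227),(112.5,230)]),(D,[(206,128),(250,118),(278,240.5),(241,254)],[(219.5,159),(241,154),(262.5,243),(244,248)])):
  sc+=[(c,(a,b,.026),np.array(p)*s) for (a,b),p in zip([(-.065,-.02),(-.065,.02),(.065,.02),(.065,-.02)],f)]
  sc+=[(c,(a,b,.070),np.array(p)*s) for (a,b),p in zip([(-.04,-.01),(-.04,.01),(.04,.01),(.04,-.01)],r)]
show("scraper",fit(sc,[.46,-.38,10],True))
rt=[x for x in sc if x[1][2]>.05]; show("rib only",fit(rt,[.46,-.38,10],True))
mag=[(A,(-.033,-.065,.098),(275,334)),(A,(-.033,.065,.098),(503,352)),(A,(.033,.065,.098),(487,456)),(A,(.033,-.065,.098),(272,436)),(B,(-.033,-.065,.098),(664,272)),(B,(.033,-.065,.098),(634,377))]
show("mag",fit(mag,[.52,.28,0]))
for p in [(232,222),(321,276),(367,261),(381,358)]:
  w=at_z(B,[np.array(p)/s],.036)[0]; q=fit(pl,[.52,.01,3])[0]; print("chip own",R2(-q[2])@(w[:2]-q[:2]))
```

```text
plate [ 0.5174  0.0151  3.7848 -0.0056]
[[-0.0, 0.9], [0.3, -0.7], [-1.5, 0.1], [0.5, -2.8], [4.3, 2.1], [0.1, -0.3], [-2.1, 0.2]]
plate [0.5175 0.016  3.6907]
[[2.1, 0.7], [-1.3, -0.4], [-0.0, 2.6], [-1.7, -3.0], [2.6, 4.3], [2.2, -0.4], [-4.5, 0.0]]
scraper [ 0.4621 -0.3915 12.9968 -0.0014]
[[1.2, -1.1], [-4.6, 0.0], [-1.9, 2.8], [0.9, -0.1], [0.5, -0.5], [-0.8, 0.5], [3.9, -1.0], [1.8, 0.1], [0.4, 0.2], [-1.4, 0.0], [-0.0, 4.7], [-0.7, -0.8], [-1.9, -0.4], [1.1, -1.2], [1.9, 0.9], [-2.2, 0.7]]
rib only [ 0.4624 -0.3924 12.0628 -0.0018]
[[0.5, -0.6], [-0.7, 0.8], [2.7, -0.6], [0.5, 0.2], [-2.2, -0.5], [0.9, -0.9], [0.1, 1.3], [-4.0, 0.7]]
mag [ 0.5233  0.2918 -5.5082]
[[0.2, -0.7], [1.1, 1.0], [0.3, -0.9], [0.8, 0.3], [-6.3, 0.5], [-3.6, -0.8]]
chip own [-0.0615 -0.051 ]
chip own [-0.0185  0.0077]
chip own [-0.0273  0.0422]
chip own [0.0484 0.0466]
```

```bash
cat >> h.py <<'E'
PL=np.array([.5175,.0155]); PY=3.7; MAT=np.array([.4766,-.3755]); MY=1.9; MG=np.array([.5228,.2920]); GY=-5.45
def pl(x,y,z): return np.r_[PL+R2(PY)@np.array([x,y]),z]
def mg(x,y,z): return np.r_[MG+R2(GY)@np.array([x,y]),z]
def st(tag=""):
    o=robot.observe(); print(tag,"t %.1f"%o["time"],"tcp",np.round(o["tool_pos"],4),"w %.4f"%o["gripper_width"],"gf %.0f"%o["gripper_force"],"F",np.round(o["ft_force"],1)); return o
E
python3 - <<'E'
from h import *
S=(.4623,-.392); y=180+12.6-360
robot.move_pose([*S,.17],[180,0,y]); robot.line_to([*S,.109]); robot.set_gripper(0); st("grip")
robot.line_to([*S,.17],vel=.1); o=st("lift")
yw=PY-180
robot.move_pose(pl(-.029,-.19,.17),[180,0,yw])
robot.move_pose(pl(-.029,.105,.17),[180,0,yw]); st("over")
robot.line_to(pl(-.029,.105,.136),vel=.1); robot.pause(.2)
print(robot.line_to(pl(-.029,.105,.124),vel=.02,guard=5)); st("down")
snap("top","top1")
E
```

```text
grip t 6.2 tcp [ 0.4624 -0.3921  0.1093] w 0.0194 gf 60 F [-1.   0.8  2.7]
lift t 6.9 tcp [ 0.4621 -0.3918  0.1694] w 0.0192 gf 60 F [-0.7  0.3 -1.5]
over t 8.9 tcp [0.4824 0.1173 0.1701] w 0.0191 gf 60 F [ 0.4 -0.2 -2.2]
True
down t 10.0 tcp [0.482  0.1187 0.1301] w 0.0194 gf 60 F [0.5 2.4 4.3]
```

Run:
```python
from h import *
yw=[180,0,PY-180]
robot.line_to(pl(-.029,.105,.1308),vel=.05)
robot.line_to(pl(-.029,-.152,.1308),vel=.1); o=st("w1")
robot.line_to(pl(-.029,-.152,.17),vel=.15); robot.line_to(pl(.029,.105,.17),vel=.25); robot.line_to(pl(.029,.105,.1308),vel=.1); st("2")
robot.line_to(pl(.029,-.152,.1308),vel=.1); st("w2"); 
robot.line_to(pl(.029,-.152,.17),vel=.15); robot.move_pose([*MAT,.18],[180,0,MY-180]); st("mat")
a,_=snap("top","top2",3)
cv2.imwrite("pics/top2c.png",cv2.resize(a[180:300,180:400],None,fx=3.6,fy=3.6,interpolation=cv2.INTER_CUBIC))
```

```text
w1 t 13.1 tcp [ 0.499  -0.1381  0.1318] w 0.0194 gf 61 F [1.2 0.7 6.1]
2 t 15.2 tcp [0.5394 0.1217 0.1302] w 0.0196 gf 60 F [-0.1 -0.3 -1.8]
w2 t 17.9 tcp [ 0.5574 -0.1353  0.1333] w 0.0192 gf 62 F [-4.  -0.1 12.7]
mat t 19.3 tcp [ 0.4769 -0.3743  0.1794] w 0.0191 gf 60 F [-0.  1. -2.]
```

View pics/top2c.png

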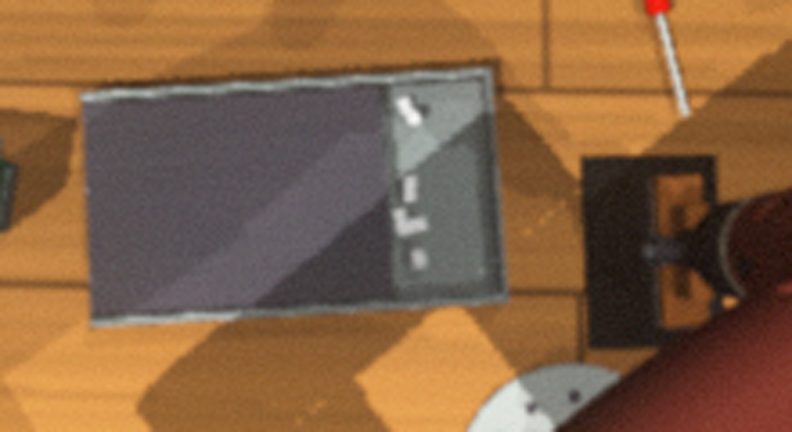

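Run:
```python
from h import *
robot.line_to([*MAT,.118],vel=.1); robot.pause(.2); print(robot.line_to([*MAT,.104],vel=.02,guard=5)); st("down")
robot.set_gripper(.06); robot.line_to([*MAT,.2],vel=.2)
robot.move_pose([.46,-.30,.24],[180,0,180]); snap("wrist","E"); st()
```

```text
True
down t 20.9 tcp [ 0.4768 -0.3755  0.1087] w 0.0189 gf 60 F [1.2 0.7 4.9]
 t 22.4 tcp [ 0.4597 -0.2998  0.2385] w 0.0605 gf 0 F [ 0.2  0.9 -0.5]
```

View pics/E.png

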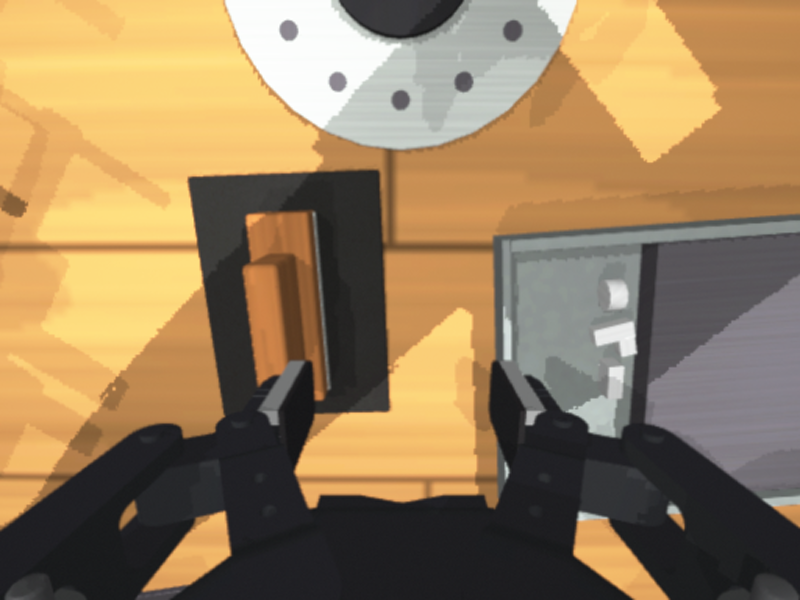

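```bash
cat >> h.py <<'E'
HY=[180,0,GY+180]
def along(d):  # displacement along the magazine's own -y
    return np.r_[R2(GY)@np.array([0,-d]),0]
def grab_handle(d):
    robot.move_pose(mg(-.075,.05-d,.21),HY); robot.set_gripper(.045); robot.line_to(mg(-.075,.05-d,.154),vel=.15); robot.set_gripper(0)
    return st("handle")
def stroke(d):
    p=np.array(robot.observe()["tool_pos"]); g=robot.line_to(p+along(d),vel=.06,guard=14); q=np.array(robot.observe()["tool_pos"])
    print("stroke",g,"moved %.4f"%((q-p)@along(1))); st()
def leave_handle():
    robot.set_gripper(.045); p=np.array(robot.observe()["tool_pos"]); robot.line_to([p[0],p[1],.21],vel=.2)
E
python3 - <<'E'
from h import *
robot.move_pose([.46,0,.26],[180,0,180])
grab_handle(0); stroke(.053); leave_handle()
robot.move_pose(mg(-.03,-.13,.25),[180,0,GY-90]); snap("wrist","F"); st()
E
```

```text
handle t 26.1 tcp [0.4535 0.3492 0.1555] w 0.0165 gf 58 F [-0.2  1.1  6.1]
stroke True moved 0.0498
 t 26.9 tcp [0.4479 0.2998 0.1555] w 0.0167 gf 60 F [0.2 4.1 2.1]
 t 29.4 tcp [0.4804 0.1656 0.2496] w 0.0446 gf 0 F [-1.2 -0.3 -0.3]
```

View pics/F.png

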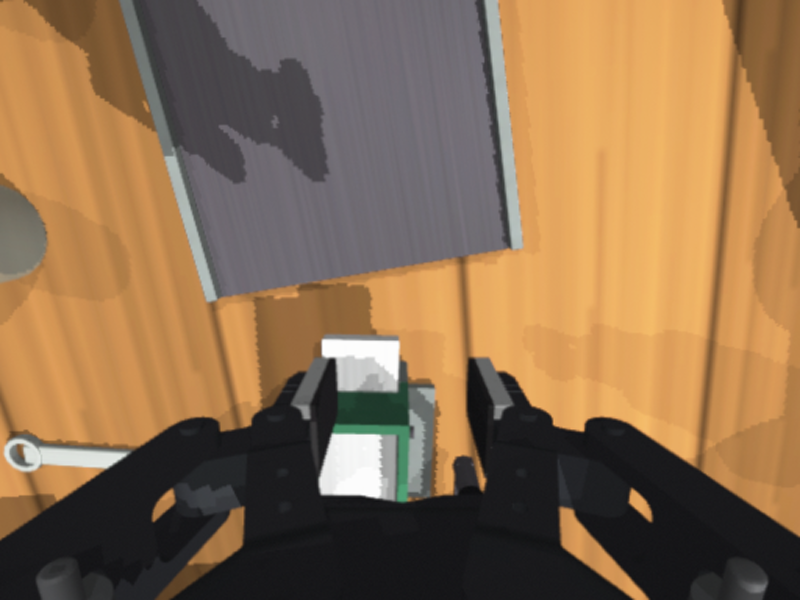

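Run:
```python
from h import *
F=load("F"); s=1.5625
P=at_z(F,np.array([(322,337),(399,337)])/s,.052)
print([R2(-GY)@(p[:2]-MG) for p in P])
P=at_z(F,np.array([(210,300),(522,247)])/s,.033); print([R2(-PY)@(p[:2]-PL) for p in P])
P=at_z(F,np.array([(140,65),(498,45)])/s,.033); print([R2(-PY)@(p[:2]-PL) for p in P])
```

```text
[array([ 0.02199454, -0.10117046]), array([-0.02782998, -0.10109795])]
[array([0.10315164, 0.14001099]), array([-0.10904611,  0.13816058])]
[array([ 0.10578484, -0.00748777]), array([-0.10621327,  0.01692912])]
```

```bash
cat >> h.py <<'E'
BY=[180,0,GY-90]; GX,GYY=-.0015,-.092; BZ=.107
def take_blank():
    robot.move_pose(mg(GX,GYY,.16),BY); robot.set_gripper(.068)
    print("hit",robot.line_to(mg(GX,GYY,BZ),vel=.08,guard=10)); robot.set_gripper(0); st("blank grip")
    p=np.array(robot.observe()["tool_pos"]); robot.line_to(p+along(.04),vel=.08); st("pull1"); robot.line_to(p+along(.078),vel=.08); return st("pull")
def put_blank(x,y,off=.044):
    r=[180,0,PY-90]
    robot.line_to(pl(x,.07,BZ+.012),vel=.15,rotation=r)
    robot.line_to(pl(x,y-off,BZ+.012),vel=.2); robot.line_to(pl(x,y-off,BZ-.010),vel=.1); robot.pause(.2); st("pre")
    print("touch",robot.line_to(pl(x,y-off,BZ-.020),vel=.02,guard=4)); st("down")
E
python3 - <<'E'
from h import *
o=take_blank()
if o["gripper_width"]>.04: put_blank(.045,-.068)
snap("wrist","G"); snap("top","top3",1.5625)
E
```

```text
hit False
blank grip t 31.3 tcp [0.5129 0.2006 0.1081] w 0.0483 gf 61 F [-2.2 -0.6  6.3]
pull1 t 32.0 tcp [0.5093 0.1605 0.1082] w 0.0481 gf 62 F [-0.  -2.1 -1.5]
pull t 32.6 tcp [0.5055 0.1226 0.1081] w 0.0484 gf 62 F [ 0.   0.5 -1.6]
pre t 34.8 tcp [ 0.5696 -0.0931  0.097 ] w 0.0487 gf 62 F [ 0.  -1.  -1.4]
touch True
down t 35.1 tcp [ 0.5699 -0.0934  0.095 ] w 0.0483 gf 67 F [-0.6  1.5  6.7]
```

View pics/G.png

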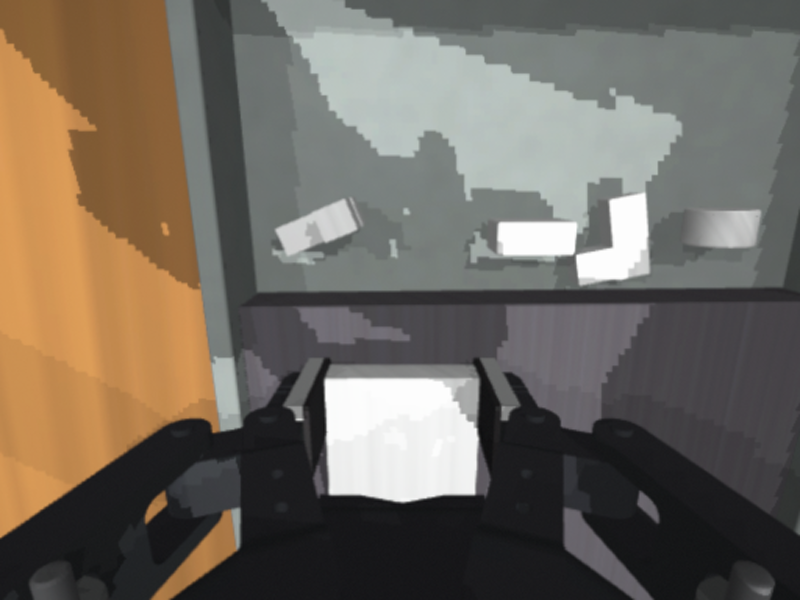

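```bash
cat >> h.py <<'E'
def release():
    robot.set_gripper(.060); p=np.array(robot.observe()["tool_pos"]); robot.line_to([p[0],p[1],.17],vel=.15)
def home(): grab_handle(.05); stroke(-.053)
E
python3 - <<'E'
from h import *
release(); home(); stroke(.053); leave_handle()
o=take_blank()
if o["gripper_width"]>.04: put_blank(-.045,-.068); release()
snap("wrist","G2"); home(); st(); a,_=snap("top","top4")
cv2.imwrite("pics/top4c.png",cv2.resize(a[180:300,100:400],None,fx=2.6,fy=2.6,interpolation=cv2.INTER_CUBIC))
E
```

```text
handle t 39.4 tcp [0.4489 0.2998 0.1555] w 0.0165 gf 58 F [-1.3  2.8  6.5]
stroke True moved -0.0502
 t 40.2 tcp [0.4547 0.3497 0.1556] w 0.0166 gf 60 F [ 0.1 -1.   5.7]
stroke True moved 0.0503
 t 41.0 tcp [0.449  0.2998 0.1556] w 0.0168 gf 60 F [-0.5  3.1  2.5]
hit False
blank grip t 44.9 tcp [0.5131 0.2006 0.1082] w 0.0483 gf 62 F [-1.6 -1.3  5.2]
pull1 t 45.5 tcp [0.5092 0.1603 0.1082] w 0.0485 gf 62 F [-1.4 -2.5  0. ]
pull t 46.1 tcp [0.5057 0.1226 0.1081] w 0.0484 gf 62 F [-0.3  1.3 -1.4]
pre t 48.3 tcp [ 0.4798 -0.0989  0.0971] w 0.0487 gf 62 F [ 0.   0.3 -2.2]
touch True
down t 48.6 tcp [ 0.4801 -0.0993  0.095 ] w 0.0484 gf 67 F [-1.7  0.3  6.1]
handle t 52.9 tcp [0.4489 0.2998 0.1555] w 0.0163 gf 58 F [-1.9  3.3  5.4]
stroke True moved -0.0503
 t 53.7 tcp [0.4547 0.3497 0.1556] w 0.0164 gf 60 F [ 0.  -0.7  5.8]
 t 53.7 tcp [0.4547 0.3497 0.1556] w 0.0164 gf 60 F [ 0.  -0.7  5.8]
```

View pics/top4c.png

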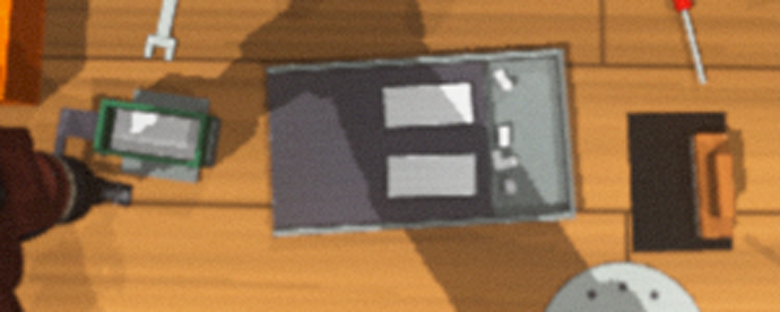

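Run:
```python
from h import *
stroke(.053); leave_handle()
o=take_blank()
if o["gripper_width"]>.04: put_blank(.045,.066); release()
home(); leave_handle(); robot.move_pose([.46,.29,.27],[180,0,180]); st(); snap("wrist","H"); a,_=snap("top","top5")
```

```text
stroke True moved 0.0502
 t 54.6 tcp [0.4489 0.2998 0.1555] w 0.0165 gf 60 F [0.1 3.6 1.9]
hit False
blank grip t 58.4 tcp [0.513  0.2006 0.108 ] w 0.0485 gf 63 F [-2.8 -0.6  6.4]
pull1 t 59.1 tcp [0.5092 0.1601 0.1078] w 0.0486 gf 63 F [-0.1 -1.6  1.3]
pull t 59.7 tcp [0.5055 0.1226 0.1078] w 0.0485 gf 63 F [ 0.4 -0.6 -1.5]
pre t 61.2 tcp [0.5609 0.0407 0.097 ] w 0.0480 gf 63 F [ 1.  -0.1 -2.4]
touch True
down t 61.5 tcp [0.5612 0.0404 0.095 ] w 0.0485 gf 67 F [-1.6  0.4  4.7]
handle t 65.6 tcp [0.4489 0.2998 0.1555] w 0.0168 gf 58 F [-0.7  4.   6.3]
stroke True moved -0.0502
 t 66.4 tcp [0.4547 0.3497 0.1555] w 0.0166 gf 60 F [-1.3 -2.   5. ]
 t 67.6 tcp [0.4602 0.2895 0.2696] w 0.0452 gf 0 F [-0.3  0.  -0.7]
```

View pics/H.png

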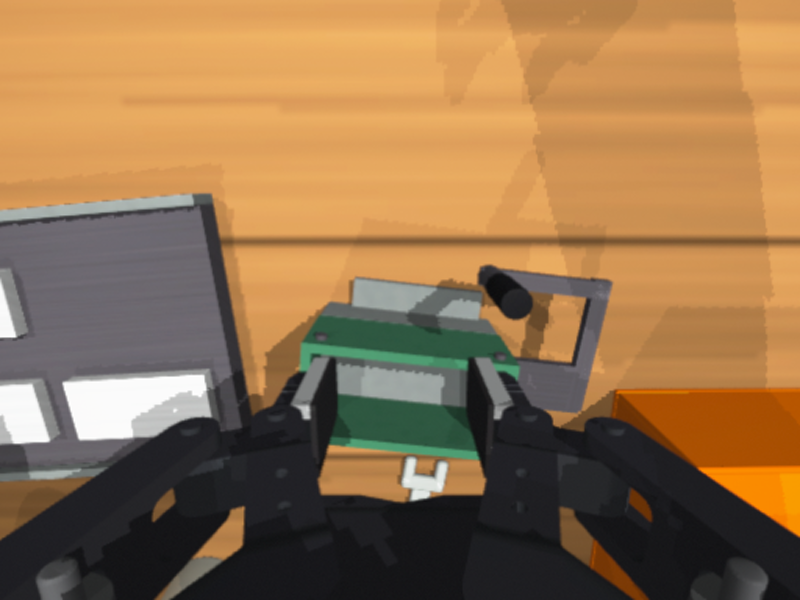

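Run:
```python
from h import *
H=load("H"); im=H["im"]; s=1.5625
for n,p in [("lit patch",(430,384)),("shade",(360,380)),("guide lit",(380,292)),("blank on plate",(150,405))]:
    x,y=(np.array(p)/s).astype(int); print(n,im[y-1:y+2,x-1:x+2].mean((0,1)))
grab_handle(0); stroke(.053); leave_handle(); robot.move_pose(mg(-.03,-.13,.25),BY)
a,c=snap("wrist","I"); F=load("F")
for y in (-.075,-.09,-.1):
    for k,(cc,ii) in dict(F=(F,F["im"]),I=(c,a)).items():
        u,v=proj(cc,mg(-.003,y,.052))[0].astype(int); print(k,y,(u,v),ii[v,u])
```

```text
lit patch [164.         166.11111111 158.55555556]
shade [149.33333333 151.88888889 144.33333333]
guide lit [164.44444444 167.77777778 158.66666667]
blank on plate [249.22222222 249.66666667 249.33333333]
handle t 69.3 tcp [0.4536 0.3492 0.1556] w 0.0165 gf 58 F [-0.7 -0.3  5.8]
stroke True moved 0.0497
 t 70.0 tcp [0.448  0.2998 0.1556] w 0.0162 gf 60 F [0.8 3.8 2. ]
F -0.075 (np.int64(231), np.int64(239)) [204 205 203]
I -0.075 (np.int64(231), np.int64(239)) [73 76 70]
F -0.09 (np.int64(231), np.int64(225)) [252 253 253]
I -0.09 (np.int64(231), np.int64(225)) [ 55 100 139]
F -0.1 (np.int64(230), np.int64(216)) [132 133 131]
I -0.1 (np.int64(230), np.int64(216)) [ 55  99 139]
```

Run:
```python
from h import *
home(); leave_handle(); st("home"); robot.move_pose([.42,0,.27],[180,0,180]); robot.set_gripper(.085)
robot.move_pose([.46,-.30,.24],[180,0,180]); robot.pause(.3); snap("wrist","J0")
robot.move_pose([.46,-.40,.24],[180,0,180]); robot.pause(.3); a,_=snap("wrist","J"); t,_=snap("top","top6")
m=np.zeros((570,800,3),np.uint8); m[:,:600]=cv2.resize(a[100:290,130:330],(600,570),interpolation=cv2.INTER_CUBIC)
m[:140,600:]=cv2.resize(t[190:284,195:329],(200,140),interpolation=cv2.INTER_CUBIC); m[200:350,600:]=cv2.resize(a,(200,150)); m[400:550,600:]=cv2.resize(t,(200,150)); cv2.imwrite("pics/Jm.png",m); st()
```

```text
handle t 75.2 tcp [0.4489 0.2998 0.1555] w 0.0166 gf 58 F [-0.3  3.7  6.6]
stroke True moved -0.0502
 t 76.1 tcp [0.4547 0.3497 0.1556] w 0.0167 gf 60 F [-1.  -2.1  5. ]
home t 76.9 tcp [0.4551 0.3493 0.2109] w 0.0450 gf 0 F [-1.1 -0.2 -0. ]
 t 81.1 tcp [ 0.4602 -0.3995  0.2403] w 0.0851 gf 0 F [-0.4  0.5 -0.6]
```

View pics/Jm.png

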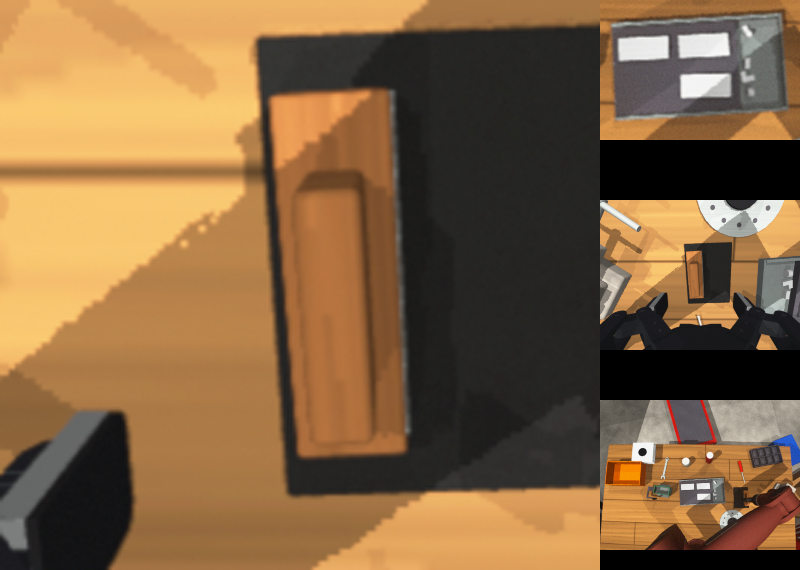

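Run:
```python
from fit import *
J=load("J")
f=lambda p:(np.array([130,100])+np.array(p)/3)*s
def sc(dz): return [(J,(a,b,.026+dz),f(p)) for (a,b),p in zip([(-.065,-.02),(-.065,.02),(.065,.02),(.065,-.02)],[(270,95),(392,90),(406,455),(297,458)])]+[(J,(a,b,.07+dz),f(p)) for (a,b),p in zip([(-.04,-.01),(-.04,.01),(.04,.01),(.04,-.01)],[(297,192),(358,186),(372,440),(310,443)])]
r=fit(sc(.004),[.47,-.41,2]); print(r[0],r[1].round(1).tolist())
print(at_z(J,[f((257,38))/s,f((289,495))/s],.004), MAT+R2(MY)@[-.09,-.065],MAT+R2(MY)@[.09,-.065])
x,y,a=r[0]; yw=a-180; S=[x,y]
robot.set_gripper(.06)
robot.move_pose([*S,.17],[180,0,yw]); robot.line_to([*S,.109],vel=.1); robot.set_gripper(0); st("grip")
robot.line_to([*S,.125],vel=.05); robot.line_to([*MAT,.125],vel=.08,rotation=[180,0,MY-180]); robot.pause(.2); st("over")
print(robot.line_to([*MAT,.104],vel=.02,guard=5)); st("down")
robot.set_gripper(.06); robot.line_to([*MAT,.2],vel=.15); robot.move_pose([.46,-.30,.24],[180,0,180]); robot.pause(.3)
K,_=snap("wrist","K"); E=load("E")["im"]; d=cv2.absdiff(K,E).max(2)[105:265,115:215]
print("diff to E in scraper area", d.mean(),(d>60).mean(), "J0:",cv2.absdiff(load("J0")["im"],E).max(2)[105:265,115:215].mean()); st()
```

```text
[ 0.4713 -0.4126  2.3666] [[-0.1, -0.2], [0.0, -0.3], [-0.2, -0.6], [-0.2, -0.3], [-1.8, -0.8], [1.4, 0.3], [0.8, 1.8], [-0.2, 1.6]]
[[ 0.3889 -0.4424  0.004 ]
 [ 0.567  -0.4362  0.004 ]] [ 0.3888 -0.4434] [ 0.5687 -0.4375]
grip t 83.0 tcp [ 0.4715 -0.4129  0.1097] w 0.0195 gf 59 F [-0.1 -0.9  4.8]
over t 84.3 tcp [ 0.4765 -0.3759  0.125 ] w 0.0190 gf 58 F [-0.7 -0.3 -3.1]
True
down t 85.1 tcp [ 0.4766 -0.3756  0.1097] w 0.0194 gf 59 F [-0.   0.5  4.3]
diff to E in scraper area 21.4284375 0.0236875 J0: 63.2356875
 t 87.1 tcp [ 0.4598 -0.3004  0.2392] w 0.0598 gf 0 F [0.4 0.3 0.9]
```

Run:
```python
from h import *
K=load("K")["im"];E=load("E")["im"]
r=cv2.matchTemplate(cv2.cvtColor(K,6)[85:285,95:225],cv2.cvtColor(E,6)[105:225,115:205],cv2.TM_CCOEFF_NORMED); print(cv2.minMaxLoc(r))
t=cal("top"); robot.move_pose([.44,.03,.32],[180,0,180]); robot.pause(.3); im,c=snap("wrist","L")
m=(im.min(2)>150).astype(np.uint8); 
for k in cv2.findContours(m,0,2)[0]:
    if cv2.contourArea(k)>1200:
        q=cv2.boxPoints(cv2.minAreaRect(k)); P=np.array([R2(-PY)@(p[:2]-PL) for p in at_z(c,q,.037)]); e=[P[1]-P[0],P[2]-P[1]]; l=max(e,key=np.linalg.norm)
        print(P.mean(0).round(4),[round(float(np.linalg.norm(v)),4) for v in e],"yaw",np.degrees(np.arctan2(-l[0],l[1])).round(1),"z-corners",P.round(3).tolist())
```

```text
(-0.3173781931400299, 0.9954624772071838, (40, 44), (21, 20))
[ 0.0456 -0.0413] [0.0636, 0.0524] yaw -1.2 z-corners [[0.019, -0.071], [0.02, -0.008], [0.072, -0.01], [0.071, -0.076]]
[0.0459 0.0519] [0.0754, 0.0525] yaw -0.4 z-corners [[0.019, 0.014], [0.02, 0.089], [0.072, 0.091], [0.072, 0.013]]
[-0.0432 -0.0657] [0.1106, 0.0516] yaw -1.4 z-corners [[-0.07, -0.119], [-0.068, -0.008], [-0.016, -0.011], [-0.019, -0.125]]
[-0.029  -0.1625] [0.1315, 0.0514] yaw 63.5 z-corners [[0.02, -0.217], [-0.097, -0.158], [-0.08, -0.11], [0.041, -0.165]]
```

Run:
```python
from h import *
c=load("top6"); im=c["im"]; g=im.min(2)
m=(g[190:284,195:329]>165).astype(np.uint8)
for k in cv2.findContours(m,0,1)[0]:
    if cv2.contourArea(k)>200:
        p=at_z(c,k.reshape(-1,2)+np.array([195,190]),.037)[:,:2].astype(np.float32)*1000
        (x,y),(w,h),a=cv2.minAreaRect(p); print("blank own",(R2(-PY)@(np.array([x,y])/1000-PL)).round(4),round(w,1),round(h,1),"ang",round(a,2))
# fence lines: strongest bright ridge per column between fences, near each long side (B view)
for v,z in (("B",.033),("top6",.033)):
    c=load(v); gr=cv2.GaussianBlur(cv2.cvtColor(c["im"],6).astype(np.float32),(3,3),0)
    for sx in (-1,1):
        pts=[]
        for y in np.linspace(-.08,.12,41):
            xs=np.linspace(.090,.112,89)*sx; uv=proj(c,[pl(x,y,z) for x in xs]).astype(np.float32)
            val=cv2.remap(gr,uv[:,0].copy(),uv[:,1].copy(),1).ravel(); i=np.argmax(np.gradient(cv2.GaussianBlur(val[None],(9,1),0).ravel())) ; pts.append((y,xs[i]))
        pts=np.array(pts); k=np.polyfit(*pts.T,1); e=np.abs(np.polyval(k,pts[:,0])-pts[:,1]); pts=pts[e<=np.median(e)*2]; k=np.polyfit(*pts.T,1)
        print(v,sx,"fence x at y0 %.4f, extra yaw deg %.2f"%(k[1],-np.degrees(np.arctan(k[0]))))
```

```text
blank own [-0.0475 -0.064 ] 49.9 106.7 ang 2.89
blank own [0.0414 0.0689] 49.7 110.6 ang 3.63
blank own [ 0.0413 -0.0655] 50.0 111.3 ang 3.82
B -1 fence x at y0 -0.1006, extra yaw deg 0.53
B 1 fence x at y0 0.1000, extra yaw deg 0.61
top6 -1 fence x at y0 -0.1054, extra yaw deg 0.84
top6 1 fence x at y0 0.0955, extra yaw deg 0.99
```

Run:
```python
from h import *
st(); print(robot.job_done())
```

```text
t 88.7 tcp [0.4401 0.0296 0.3198] w 0.0598 gf 0 F [-0.4 -0.2  0.1]
the job is handed in; nothing more can be done
None
```

The job is handed in at 88.7 s: all four offcuts are in the pan, the three blanks that were in the magazine lie on the plate about 1° or less off square, the slide is home, and the scraper is back in the middle of its mat after being knocked aside once.

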